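# Pump up the bench lubricator

## Task

Two identical hand-pump lubricators are bolted to the table; one has its brass indicator pin fully out, the other's is still down. On the pump whose pin is down, push the black knob down and let it spring back up, in full strokes, again and again until its pin stands fully out, then let the knob come back up and leave. Nothing needs gripping: do not touch the pins, do not press the other pump's knob, and do not move or lift the jar, magnifier or index wheel.

Things in the scene. Friction and masses are not known exactly. Their poses are not given: they have to be found in the camera images.
- pump_a: Pump a, fixed: grey block 76 mm high on a dark base plate 80 mm (x) by 104 mm (y), an aluminium reservoir 88 mm high behind the block. Origin: centre of the underside; z up, -x its front, roughly facing the robot, +y to the robot's left. Plunger axis at x -8, y -24 mm; indicator pin axis at x -8, y +26 mm.
- plunger_a_top (a point): Pump a: centre of the top of its black mushroom knob (26 mm across, its flat top 18 mm across, 12 mm thick) on a 10 mm upright steel plunger rod. The top stands 150 mm above the table when the plunger is up, 128 mm when it is fully down.
- plunger_a (a joint): Pump a: plunger travel in m: 0 up (it springs back there within 0.3 s when let go), 0.022 fully down on a stop. Pushing takes 5 N at the top, 12 N at the bottom, and 2.5 N more per 0.1 m/s. Each full down-and-up stroke drives this pump's pin out one notch of 6 mm (the first up to 11 mm), the last only within 3 mm of the stop; under 16 mm may drive nothing.
- pin_a_tip (a point): Pump a: tip of its indicator pin, an upright brass pin 8 mm across in a brass collar on the block, 50 mm toward the pump's +y from the plunger. Collar top 82 mm above the table; tip 86 mm above the table when right in, 116 mm when fully out; a turned groove at the pin's foot shows above the collar only when fully out.
- pin_a (a joint): Pump a: how far its indicator pin is out, in m: 0 right in, 0.030 fully out. It rises only on the plunger's way down and stays on the way up; at fully out more strokes do nothing. At the start one pump's pin is fully out, the other's between 0 and 0.011.
- pump_b: Pump b, fixed: grey block 76 mm high on a dark base plate 80 mm (x) by 104 mm (y), an aluminium reservoir 88 mm high behind the block. Origin: centre of the underside; z up, -x its front, roughly facing the robot, +y to the robot's left. Plunger axis at x -8, y -24 mm; indicator pin axis at x -8, y +26 mm.
- plunger_b_top (a point): Pump b: centre of the top of its black mushroom knob (26 mm across, its flat top 18 mm across, 12 mm thick) on a 10 mm upright steel plunger rod. The top stands 150 mm above the table when the plunger is up, 128 mm when it is fully down.
- plunger_b (a joint): Pump b: plunger travel in m: 0 up (it springs back there within 0.3 s when let go), 0.022 fully down on a stop. Pushing takes 5 N at the top, 12 N at the bottom, and 2.5 N more per 0.1 m/s. Each full down-and-up stroke drives this pump's pin out one notch of 6 mm (the first up to 11 mm), the last only within 3 mm of the stop; under 16 mm may drive nothing.
- pin_b_tip (a point): Pump b: tip of its indicator pin, an upright brass pin 8 mm across in a brass collar on the block, 50 mm toward the pump's +y from the plunger. Collar top 82 mm above the table; tip 86 mm above the table when right in, 116 mm when fully out; a turned groove at the pin's foot shows above the collar only when fully out.
- pin_b (a joint): Pump b: how far its indicator pin is out, in m: 0 right in, 0.030 fully out. It rises only on the plunger's way down and stays on the way up; at fully out more strokes do nothing. At the start one pump's pin is fully out, the other's between 0 and 0.011.
- jar: Loose bystander: small lidded jar, 30 mm across, 42 mm high, standing; origin at the centre of its underside.
- magnifier: Loose bystander: folding pocket magnifier, 42 x 62 x 17 mm, lying; origin at the centre of its underside.
- gear: Loose bystander: toothed brass index wheel, 50 mm across, 16 mm high, lying; origin at the centre of its underside.

How it is judged:
By the outcome, as a careful person would: the job done as asked, in the order asked, and still so for the second after the job is handed in, with the robot touching nothing.
It also fails if it takes over 38 s, if anything falls off the work surface, if the arm or the gripper's body presses on something with over 40 N, if the wrist force passes 120 N, or if a joint passes its speed limit or range.

## Robot

A 6-joint arm with a two-finger parallel gripper is mounted at the origin on a cart in front of the work surface, level with it; the furniture and walls round the work are solid. World frame = base frame: x ahead of the robot, y to its left, z up, the work surface at z = 0. Lengths are in m, angles in rad, forces in N, time in s.
With the tool pointing down it reaches from about 0.375 to 0.925 m from the base axis. Payload 5.7 kg.
Tool frame: the origin (TCP) lies on the front face of the gripper's body, between the roots of the fingers; the fingertips stand 73 mm ahead of it and the grasp point (between the pads) lies 54 mm ahead of it; x points along the fingers, z is the direction in which the jaws open and shut, and the axes are right-handed (so a half turn about x gives the same grasp; the last joint's range is limited). The gripper opens to 85 mm and grips with 20 to 120 N. Pads are 22 mm wide; open, the fingers measure 114 mm over their backs; the gripper's body (76 mm by 85 mm) begins 54 mm behind the grasp point. The pads swing forward as they close: fully open they stand 13 mm farther back than shut.
Start: joints at [1.125, 0.359, 1.51, -0, 1.272, -0.115], TCP at [0.195, 0.567, 0.304] pointing down, gripper open.
Joint ranges: [-2.97, 2.97], [-1.01, 2.36], [0.21, 2.38], [-0.96, 4.11], [0.2, 2.71], [-2.98, 2.98]. Speed limits (rad/s): [2.39, 2.39, 3.14, 3.14, 3.14, 3.14].

## Interface

Orientations are given as a unit quaternion [x, y, z, w].
In Python, from workcell import monitor, viewer, env gives the robot as it stands. The module is installed in compiled form; this text tells all that it offers.
- The arm moves only by the tool carry_out, never from a script. Its argument "targets" is text: rows parted by semicolons, each of 6 numbers parted by spaces: the shift along the tool's x, y, z normalised to -1 to 1, where 1 is 120 mm, then the turn, a rotation vector about the tool's x, y, z normalised to -1 to 1, where 1 is 180 degrees. A call has 1 to 12 rows; each row is the pose to reach, as a shift and turn from the pose commanded when the call began, along the tool's axes at that moment, turning the shorter way round; what a row does not reach only later rows make up. A row lasts 1/12 s, in which the tool goes at most 41.7 mm and 7.16 degrees, less where a joint would pass 70% of its speed; a pose out of reach is approached as far as the arm can. A call with a number of a shift or a turn outside -1 to 1 is refused whole. A call with a gripper value outside its range is refused whole. "gripper" is the opening, from -1 (shut) to 1 (fully open), set as the call begins (left out, the last holds). The fingers move at their own pace and stop on an object; the grip force is fixed at half the most. Time passes only in rows, so rows that repeat a pose let the fingers close. It gives the time, the measured TCP pose, the force and the opening at its end, in the units of the state.
- monitor.read_state(): the state, without advancing time (a new reading comes with each control period).
- viewer.grab_frame(name): name is "side" or "top" or "wrist"; returns a dict with "pixels" (384x512x3 uint8, blue, green, red), "depth" (384x512 float32, m along the optical axis (not along the pixel's ray), 0 where there is no reading), "vfov" (degrees; the focal length in pixels is half the picture's height over the tangent of half this angle, whatever the lens; pixels are square), "cx", "cy" (the principal point, pixels), "rvec" (rotation vector, rad) and "tvec" (3), from world to camera coordinates, as OpenCV has them. Camera axes: x right, y down, z forward; pixel columns grow to the right and rows downward; lengths in m; the calibration is good to about 2 mm. A picture is of the moment at which its call begins.
- env.finish_job(): hands the job in, once; it reports no verdict.
The state is a dict: "t": time; "qpos": joint angles; "dq": joint speeds; "joint_efforts": joint torques, N m; "position": TCP position; "tcp_rot": TCP orientation; "ft_force": force on the tool from outside, world axes, zero at the start; "ft_torque": the same for the moment, N m; "width": finger opening in m.
Only numpy, scipy, OpenCV 4.12 (cv2) and the standard library are available. Lean on these libraries where they do the work, as an engineer would, in place of code of your own. Each camera call takes 0.05 s, during which the arm holds its last target. There are 200 camera calls.

## Working session

There is one attempt and no reset: what is moved stays moved. The work goes in short steps, Python scripts to look and compute and a tool call to move; the robot and the scene stay as the last step left them, time stands still between calls to the robot, and variables do not carry over. Pictures are saved under pics/ and viewed, about 8 in all and at most 12, crops included, and the job is handed in when it is done.

Besides the shell and the picture viewer there is one more tool, called after "Request:" in YAML: its name, and indented under it one key for each argument. carry_out: Moves the arm, as the interface text tells. Its arguments: {"type":"object","properties":{"targets":{"type":"string"},"gripper":{"type":"number"}},"required":["targets"]}

```bash
mkdir -p pics
cat > h.py <<'E'
import numpy as np, cv2
from workcell import monitor, viewer, env
def grab(n):
    f=viewer.grab_frame(n); f['R']=cv2.Rodrigues(np.array(f['rvec'],float))[0]; f['t']=np.array(f['tvec'],float).ravel()
    f['f']=192/np.tan(np.radians(f['vfov'])/2); return f
def cloud(f):
    v,u=np.mgrid[:384,:512]; d=f['depth']
    c=np.stack([(u-f['cx'])/f['f']*d,(v-f['cy'])/f['f']*d,d],-1)
    return (c-f['t'])@f['R']
def proj(f,p):
    c=f['R']@np.array(p)+f['t']; return c[:2]/c[2]*f['f']+[f['cx'],f['cy']]
E
python3 - <<'E'
from h import *
s=monitor.read_state(); print({k:np.round(v,3).tolist() for k,v in s.items()})
ims=[]
for n in('side','top'):
    f=grab(n); np.savez(n+'.npz',**f); cv2.imwrite(f'pics/{n}0.png',f['pixels']); P=cloud(f)
    print(n,f['f'],f['R'].round(2).tolist(),f['t'])
    z=P[...,2]; ok=(f['depth']>0)
    m=ok&(z>.135)&(z<.16)
    k,l,st,c=cv2.connectedComponentsWithStats(m.astype(np.uint8))
    for i in range(1,k):
        if st[i,4]>8: print(st[i],np.median(P[l==i],0).round(3), P[l==i].max(0).round(3))
E
```

```text
{'t': 0.0, 'qpos': [1.125, 0.36, 1.511, 0.0, 1.272, -0.115], 'dq': [0.0, -0.001, 0.002, 0.001, -0.001, -0.0], 'joint_efforts': [0.0, -52.764, -27.862, -0.0, 0.013, -0.0], 'position': [0.195, 0.567, 0.303], 'tcp_rot': [-0.411, 0.576, 0.411, 0.575], 'ft_force': [-0.379, 0.209, 0.004], 'ft_torque': [0.014, -0.018, 0.031], 'width': 0.085}
side 396.8571627731506 [[0.85, -0.53, -0.01], [-0.21, -0.32, -0.92], [0.49, 0.78, -0.38]] [-0.36359633  0.26927472  0.48244574]
[116  65 261  22 842] [1.757 2.421 0.147] [3.021 2.761 0.16 ]
[377  69  42   6 124] [3.021 1.844 0.148] [3.127 1.915 0.16 ]
[443  72  20   4  66] [3.183 1.468 0.147] [3.217 1.555 0.159]
[462  74  50   7 160] [3.236 1.201 0.147] [3.312 1.278 0.159]
[ 0 91 21  4 46] [0.16  2.095 0.154] [0.209 2.116 0.16 ]
[ 51  92  66  11 330] [0.467 1.733 0.147] [0.641 1.776 0.16 ]
[ 0 96 21  4 46] [0.154 1.868 0.155] [0.198 1.883 0.159]
[  0 101  23   8 129] [0.147 1.669 0.147] [0.193 1.686 0.16 ]
[427 111  27   8 112] [1.579 0.48  0.144] [1.641 0.493 0.15 ]
[454 111  54  18 487] [1.549 0.294 0.144] [1.699 0.45  0.159]
[439 120  11   7  43] [1.
[... 293 characters left out ...]
48 209  14  11 120] [0.452 0.048 0.148] [0.466 0.063 0.15 ]
[482 215  30  63 850] [ 0.666 -0.241  0.148] [ 0.804 -0.189  0.153]
top 408.1346179361006 [[0.01, -1.0, -0.02], [-1.0, -0.01, -0.03], [0.03, 0.02, -1.0]] [0.19612548 0.53728384 0.93172358]
[112   0  60  22 248] [0.882 0.435 0.145] [0.918 0.502 0.16 ]
[166   0  25  17  86] [0.902 0.358 0.143] [0.917 0.39  0.151]
[463   6  49  38 332] [ 0.878 -0.254  0.148] [ 0.904 -0.204  0.153]
[457  67  55  72 684] [ 0.692 -0.224  0.148] [ 0.78  -0.192  0.154]
[383  91   7   9  32] [ 0.72  -0.051  0.145] [ 0.731 -0.049  0.157]
[195 185  13  13 130] [0.529 0.31  0.148] [0.541 0.323 0.153]
[324 221  13  13 135] [0.461 0.055 0.149] [0.473 0.067 0.153]
```

```bash
python3 -c "
import cv2,numpy as np
a=[cv2.imread(f'pics/{n}0.png') for n in('side','top')]
cv2.imwrite('pics/both.png',cv2.resize(np.vstack(a),(800,1200))[:600]);cv2.imwrite('pics/top1.png',cv2.resize(a[1],(800,600)))"
```

```text
(no output)
```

View pics/both.png

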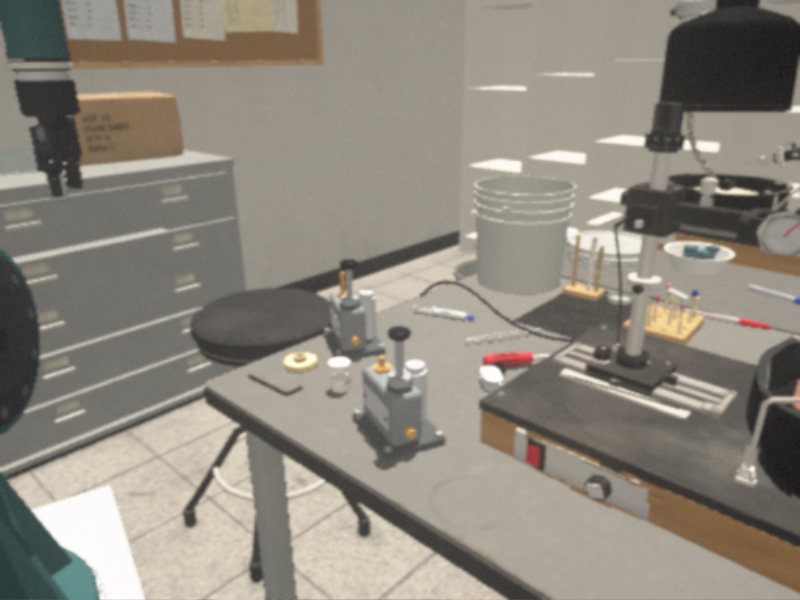

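View pics/top1.png

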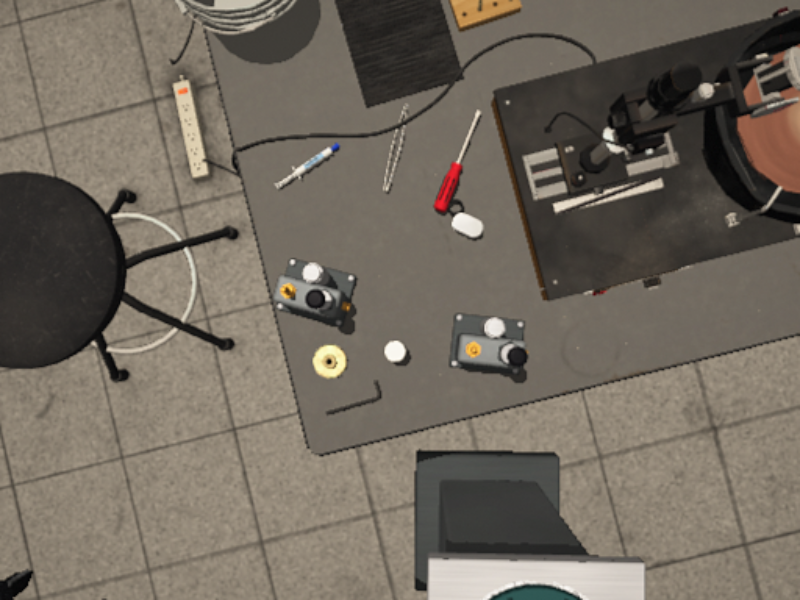

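The side view shows both pumps: the far one (about 348,300) seems to have a tall pin, while the near one (380,362) seems short. I'll zoom in and measure the pin heights.

Run:
```python
from h import *
im=cv2.imread('pics/side0.png'); t=cv2.imread('pics/top0.png')
a=[cv2.resize(im[y:y+100,x:x+65],(390,600),interpolation=cv2.INTER_CUBIC) for x,y in((195,155),(222,200))]
cv2.imwrite('pics/zoom.png',np.hstack(a))
for n in('side','top'):
    f=dict(np.load(n+'.npz')); P=cloud(f); b,g,r=[f['pixels'][...,i].astype(int) for i in range(3)]
    m=(r-b>70)&(P[...,2]>.07)&(P[...,2]<.125)&(abs(P[...,0]-.5)<.13)&(abs(P[...,1]-.2)<.22)
    k,l,st,c=cv2.connectedComponentsWithStats(m.astype(np.uint8))
    for i in range(1,k):
        if st[i,4]>3: Q=P[l==i]; print(n,st[i],Q.mean(0).round(3),Q[:,2].max().round(3))
    if n=='top':
      for x,y in((.529,.31),(.461,.055)):
        m=(abs(P[...,2]-.147)<.012)&(np.hypot(P[...,0]-x,P[...,1]-y)<.02); Q=P[m]; lo,hi=Q.min(0),Q.max(0); print(len(Q),Q.mean(0).round(4),((lo+hi)/2).round(4),(hi-lo).round(3))
        # aluminium reservoir
        m=(abs(P[...,2]-.088)<.006)&(np.hypot(P[...,0]-x,P[...,1]-y)<.09); Q=P[m]; print('z88',len(Q),Q.mean(0).round(3) if len(Q) else '')
```

```text
side [218 174   2   5   9] [0.537 0.356 0.111] 0.115
side [216 186   6   3  11] [0.532 0.349 0.085] 0.101
side [239 228  10  10  60] [0.459 0.1   0.082] 0.093
top [179 181  11  10  69] [0.541 0.357 0.087] 0.116
top [298 218  10  11  80] [0.465 0.103 0.081] 0.094
130 [0.5295 0.3101 0.1481] [0.5288 0.3105 0.1478] [0.024 0.024 0.009]
z88 171 [0.551 0.32  0.088]
135 [0.4605 0.0549 0.1485] [0.4611 0.0553 0.1472] [0.023 0.023 0.012]
z88 184 [0.48  0.074 0.088]
```

View pics/zoom.png

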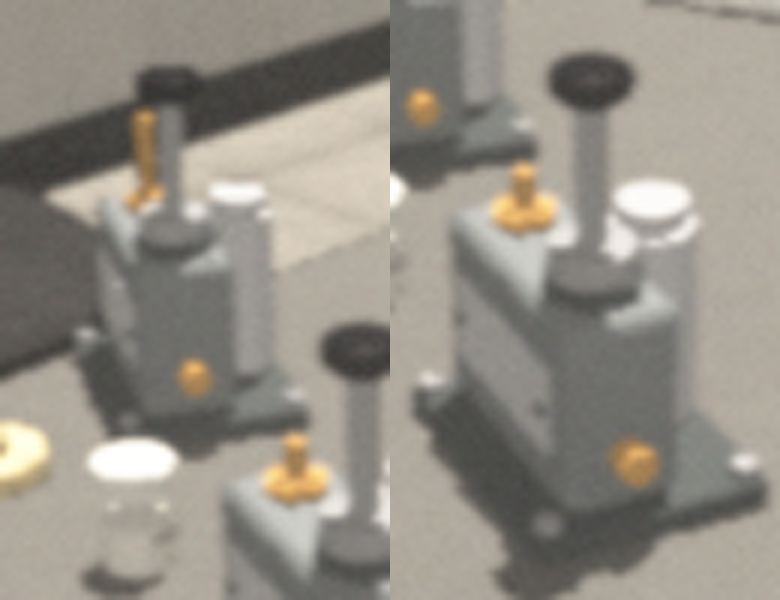

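Far pump: pin out (tip 0.116 m). Near pump: pin down (tip about 0.093 m), so that is the one to work, with its knob at (0.461, 0.055). Next I'll get the shifts in tool axes.

```bash
cat >> h.py <<'E'
from scipy.spatial.transform import Rotation as Ro
def shift(goal):
    s=monitor.read_state(); R=Ro.from_quat(s['tcp_rot']); d=R.inv().apply(np.array(goal)-s['position'])
    print('t',round(s['t'],2),'pos',np.round(s['position'],4),'F',np.round(s['ft_force'],1),'w',round(s['width'],4),'norm shift',(d/.12).round(3),'xaxis',R.as_matrix()[:,0].round(4)); return d
E
python3 -c "
from h import *
shift([.461,.055,.26]);print(Ro.from_quat(monitor.read_state()['tcp_rot']).as_matrix().round(3))"
```

```text
t 0.1 pos [0.1947 0.567  0.3031] F [-0.3  0.6  0.1] w 0.0855 norm shift [ 0.364 -3.485 -3.314] xaxis [-7.0e-04 -1.5e-03 -1.0e+00]
[[-0.001 -0.946  0.325]
 [-0.002  0.325  0.946]
 [-1.     0.    -0.002]]
```

Request:
carry_out:
  targets: "0 -0.87 -0.83 0 0 0;0 -0.87 -0.83 0 0 0;0 -0.87 -0.83 0 0 0;0 -0.87 -0.83 0 0 0"
  gripper: -1

```text
t: 0.43
position: [0.2618, 0.4354, 0.3032]
tcp_rot: [-0.412, 0.577, 0.41, 0.575]
ft_force: [0.2, -0.6, -0.0]
width: 0.0387
```

Request:
carry_out:
  targets: "0 -0.87 -0.83 0 0 0;0 -0.87 -0.83 0 0 0;0 -0.87 -0.83 0 0 0;0 -0.87 -0.83 0 0 0"

```text
t: 0.77
position: [0.3284, 0.3076, 0.3035]
tcp_rot: [-0.411, 0.576, 0.41, 0.575]
ft_force: [-0.1, 0.6, -0.3]
width: -0.0002
```

Request:
carry_out:
  targets: "0 -0.87 -0.83 0 0 0;0 -0.87 -0.83 0 0 0;0 -0.87 -0.83 0 0 0;0 -0.87 -0.83 0 0 0"

```text
t: 1.1
position: [0.3954, 0.1797, 0.3039]
tcp_rot: [-0.411, 0.576, 0.41, 0.576]
ft_force: [0.6, 0.5, -0.6]
width: -0.0003
```

Request:
carry_out:
  targets: "0 -0.87 -0.83 0 0 0;0 -0.87 -0.83 0 0 0;0 -0.87 -0.83 0 0 0;0 -0.87 -0.83 0 0 0;0 -0.87 -0.83 0 0 0;0 -0.87 -0.83 0 0 0"

```text
t: 1.6
position: [0.4605, 0.0542, 0.3035]
tcp_rot: [-0.41, 0.576, 0.41, 0.576]
ft_force: [-0.5, 0.1, -0.3]
width: -0.0004
```

```bash
python3 -c "
from h import *
shift([.461,.055,.245])
f=grab('wrist');cv2.imwrite('pics/w1.png',f['pixels']);print(proj(f,[.461,.055,.15]))
g=grab('side');cv2.imwrite('pics/w2.png',np.vstack([cv2.resize(f['pixels'],(400,300)),cv2.resize(g['pixels'][130:280,180:380],(400,300))]))
R=Ro.from_quat(monitor.read_state()['tcp_rot']).as_matrix();print(R.round(3))"
```

```text
t 1.6 pos [0.4605 0.0542 0.3035] F [-0.5  0.1 -0.3] w -0.0004 norm shift [ 0.488 -0.002  0.008] xaxis [-1.1e-03  3.0e-04 -1.0e+00]
[262.38364058 196.78569167]
[[-0.002 -0.946  0.325]
 [ 0.001  0.325  0.946]
 [-1.     0.002 -0.   ]]
```

View pics/w2.png

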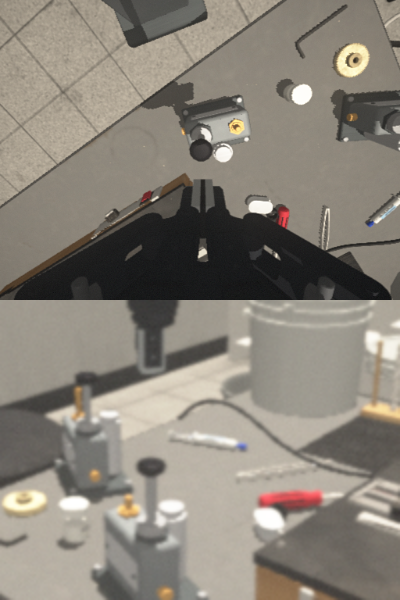

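The wrist view has the knob at (258,192) full scale against a projected (262,197), so it agrees. The side view shows the closed fingertips above the near knob. Descending to find contact.

Request:
carry_out:
  targets: "0.28 0 0 0 0 0;0.5 0 0 0 0 0;0.54 0 0 0 0 0;0.54 0 0 0 0 0"

```text
t: 2.03
position: [0.4583, 0.0562, 0.2377]
tcp_rot: [-0.41, 0.577, 0.412, 0.574]
ft_force: [0.5, -0.3, -0.1]
width: -0.0
```

Request:
carry_out:
  targets: "0.06 0 0 0 0 0;0.12 0 0 0 0 0;0.12 0 0 0 0 0"

```text
t: 2.28
position: [0.4604, 0.0553, 0.2245]
tcp_rot: [-0.411, 0.575, 0.411, 0.575]
ft_force: [-0.6, -0.0, 0.8]
width: 0.0002
```

Request:
carry_out:
  targets: "0.03 0 0 0 0 0;0.05 0 0 0 0 0;0.05 0 0 0 0 0"

```text
t: 2.53
position: [0.461, 0.0551, 0.2193]
tcp_rot: [-0.411, 0.575, 0.411, 0.576]
ft_force: [-1.7, 0.7, 7.0]
width: 0.0001
```

Contact at about 0.223, so the stop should be near TCP z 0.201. First full press.

Request:
carry_out:
  targets: "0.05 0 0 0 0 0;0.1 0 0 0 0 0;0.14 0 0 0 0 0;0.15 0 0 0 0 0;0.15 0 0 0 0 0"

```text
t: 2.95
position: [0.461, 0.0551, 0.2017]
tcp_rot: [-0.411, 0.575, 0.411, 0.576]
ft_force: [-3.4, 1.5, 11.7]
width: 0.0001
```

Request:
carry_out:
  targets: "0.01 0 0 0 0 0;0.01 0 0 0 0 0"

```text
t: 3.12
position: [0.461, 0.0551, 0.2007]
tcp_rot: [-0.411, 0.575, 0.41, 0.576]
ft_force: [-2.6, 1.1, 11.5]
width: -0.0
```

Request:
carry_out:
  targets: "0.01 0 0 0 0 0;0.01 0 0 0 0 0"

```text
t: 3.28
position: [0.4611, 0.0551, 0.2005]
tcp_rot: [-0.411, 0.575, 0.41, 0.576]
ft_force: [-5.2, 0.4, 22.1]
width: -0.0001
```

Request:
carry_out:
  targets: "0.01 0 0 0 0 0;0.01 0 0 0 0 0"

```text
t: 3.45
position: [0.4612, 0.0551, 0.2003]
tcp_rot: [-0.411, 0.575, 0.41, 0.576]
ft_force: [-8.7, 1.1, 34.4]
width: -0.0
```

The stop is at 0.2005. Full cycle: up clear of the knob, hold, then down to the stop.

Request:
carry_out:
  targets: "-0.12 0 0 0 0 0;-0.26 0 0 0 0 0;-0.26 0 0 0 0 0;-0.26 0 0 0 0 0;-0.26 0 0 0 0 0;-0.26 0 0 0 0 0;-0.18 0 0 0 0 0;-0.11 0 0 0 0 0;-0.05 0 0 0 0 0;-0.01 0 0 0 0 0;-0.01 0 0 0 0 0;-0.01 0 0 0 0 0"

```text
t: 4.45
position: [0.4611, 0.055, 0.2003]
tcp_rot: [-0.411, 0.575, 0.411, 0.576]
ft_force: [-7.6, -0.0, 36.4]
width: -0.0005
```

Request:
carry_out:
  targets: "-0.12 0 0 0 0 0;-0.26 0 0 0 0 0;-0.26 0 0 0 0 0;-0.26 0 0 0 0 0;-0.26 0 0 0 0 0;-0.26 0 0 0 0 0;-0.18 0 0 0 0 0;-0.11 0 0 0 0 0;-0.05 0 0 0 0 0;0 0 0 0 0 0;0 0 0 0 0 0;0 0 0 0 0 0"

```text
t: 5.45
position: [0.461, 0.055, 0.2003]
tcp_rot: [-0.411, 0.575, 0.411, 0.576]
ft_force: [-8.5, 0.3, 38.9]
width: 0.0001
```

Request:
carry_out:
  targets: "-0.12 0 0 0 0 0;-0.26 0 0 0 0 0;-0.26 0 0 0 0 0;-0.26 0 0 0 0 0;-0.26 0 0 0 0 0;-0.26 0 0 0 0 0;-0.18 0 0 0 0 0;-0.11 0 0 0 0 0;-0.05 0 0 0 0 0;0 0 0 0 0 0;0 0 0 0 0 0;0 0 0 0 0 0"

```text
t: 6.45
position: [0.461, 0.055, 0.2003]
tcp_rot: [-0.411, 0.575, 0.411, 0.576]
ft_force: [-8.1, 0.6, 39.1]
width: -0.0001
```

Request:
carry_out:
  targets: "-0.12 0 0 0 0 0;-0.26 0 0 0 0 0;-0.26 0 0 0 0 0;-0.26 0 0 0 0 0;-0.26 0 0 0 0 0;-0.26 0 0 0 0 0;-0.18 0 0 0 0 0;-0.11 0 0 0 0 0;-0.05 0 0 0 0 0;0 0 0 0 0 0;0 0 0 0 0 0;0 0 0 0 0 0"

```text
t: 7.45
position: [0.4609, 0.055, 0.2003]
tcp_rot: [-0.411, 0.575, 0.411, 0.576]
ft_force: [-7.6, 0.0, 38.7]
width: -0.0001
```

Request:
carry_out:
  targets: "-0.12 0 0 0 0 0;-0.3 0 0 0 0 0;-0.5 0 0 0 0 0;-0.8 0 0 0 0 0;-0.8 0 0 0 0 0;-0.8 0 0 0 0 0"

```text
t: 7.95
position: [0.4615, 0.055, 0.2949]
tcp_rot: [-0.412, 0.575, 0.41, 0.576]
ft_force: [0.6, -0.5, -0.7]
width: -0.0
```

```bash
cat > chk.py <<'E'
from h import *
import sys
shift([.461,.055,.245])
a=[]
for n in('side','wrist'):
    f=grab(n); P=cloud(f); b,g,r=[f['pixels'][...,i].astype(int) for i in range(3)]
    m=(r-b>60)&(P[...,2]>.07)&(P[...,2]<.125)&(abs(P[...,0]-.5)<.13)&(abs(P[...,1]-.2)<.22)
    k,l,st,c=cv2.connectedComponentsWithStats(m.astype(np.uint8))
    for i in range(1,k):
        if st[i,4]>3: Q=P[l==i]; print(n,st[i],Q.mean(0).round(3),Q[:,2].max().round(3))
    Q=P[(P[...,2]>.12)&(P[...,2]<.16)&(np.hypot(P[...,0]-.461,P[...,1]-.055)<.02)]; print('knob',len(Q),Q[:,2].max() if len(Q) else '')
    x,y,w,h=(190,145,130,130) if n=='side' else (160,60,340,255)
    a.append(cv2.resize(f['pixels'][y:y+h,x:x+w],(400,400*h//w),interpolation=cv2.INTER_CUBIC)[:400])
a=[np.pad(i,((0,400-i.shape[0]),(0,0),(0,0))) for i in a]
cv2.imwrite(sys.argv[1],np.hstack(a))
E
python3 chk.py pics/c1.png
```

```text
t 7.95 pos [0.4615 0.055  0.2949] F [ 0.6 -0.5 -0.7] w -0.0 norm shift [ 0.416  0.005 -0.002] xaxis [ 3.3e-03 -2.0e-04 -1.0e+00]
side [216 174   6  16  37] [0.535 0.354 0.094] 0.115
side [239 217  11  22  99] [0.46  0.101 0.09 ] 0.116
knob 163 0.15003716288179425
wrist [294 154  20  23 283] [0.46  0.101 0.087] 0.117
knob 735 0.15131600954796062
```

View pics/c1.png

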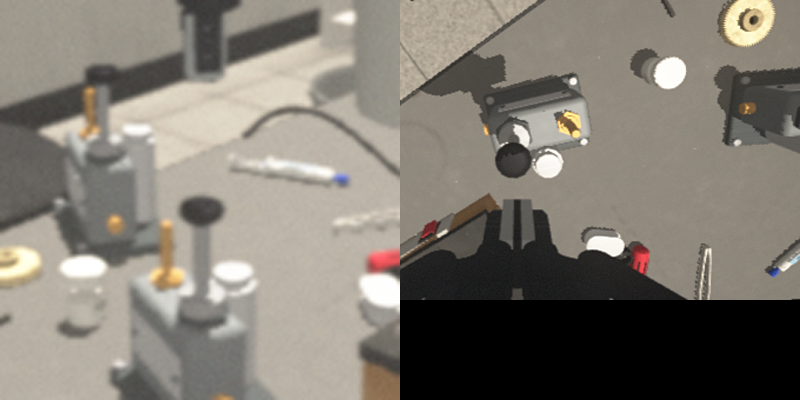

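Side and wrist views: the near pin stands tall (side crop about 167,245), with its tip at 0.116–0.117 m. The knob is back up at 0.150, the bystanders are undisturbed, and the arm is clear.

```bash
python3 -c "
from h import *
print(env.finish_job())"
```

```text
the job is handed in; nothing more can be done
None
```

The near pump's pin now stands fully out, its knob is back up, and the job is handed in. That pump was the one at about (0.46, 0.06) with its pin down. I pushed its knob with closed fingertips through five full strokes, then lifted clear. It took about 8 s of the 38 s allowed.

**Last checks:**
- **Pin:** the tip measured 0.116 m in the side view and 0.117 m in the wrist view, against 0.093 m at the start. The other pump's pin, which is fully out, measured 0.115 m.
- **Knob:** the top was back at 0.150 m.
- **Strokes:** every stroke ended on the stop, with the tool at the same height and 34–39 N vertical force on the knob. I only read the force at the end of each move, so any higher peak during a stroke would not have shown. Including the sideways part, the end readings came to about 40 N. They were on the fingertips rather than the arm or gripper body.
- **Surroundings:** I did not touch the other pump. The jar and index wheel looked undisturbed in the last views. I did not check the magnifier separately.
- **Not confirmed:** the groove at the pin's foot was too small to see in the pictures, so "fully out" rests on the tip height.

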